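# Take the long cassette of plate blanks out of the engraver's storage case

### The arm

A 6-joint arm with a two-finger parallel gripper is mounted at the origin on the work surface. World frame = base frame: x ahead of the robot, y to its left, z up, the work surface at z = 0. Lengths are in m, angles in rad, forces in N, time in s.
With the tool pointing down it reaches from about 0.425 to 0.95 m from the base axis. Payload 3.5 kg.
Tool frame: the origin (TCP) lies on the front face of the gripper's body, between the roots of the fingers; the fingertips stand 73 mm ahead of it and the grasp point (between the pads) lies 54 mm ahead of it; z points along the fingers, y is the direction in which the jaws open and shut (so a half turn about z gives the same grasp; the last joint's range is limited). The gripper opens to 85 mm and grips with 20 to 120 N. Pads are 22 mm wide; open, the fingers measure 114 mm over their backs; the gripper's body (76 mm by 85 mm) begins 54 mm behind the grasp point. The pads swing forward as they close: fully open they stand 13 mm farther back than shut.
Start: joints at [-1.484, 0.286, 1.577, -0, 1.279, -0.15], TCP at [0.158, -0.656, 0.304] pointing down, gripper open.
Joint ranges: [-2.77, 2.77], [-0.9, 2.22], [0.21, 2.48], [-1.53, 4.67], [0.24, 2.81], [-2.84, 2.84]. Speed limits (rad/s): [2.79, 2.79, 3.14, 3.14, 3.14, 3.14].

### API

Orientations are given as a 3x3 rotation matrix whose columns are the frame's x, y, z axes.
In Python, from workcell import manip gives the robot as it stands.
- The arm moves only by the shell command python3 -m inch 'ROWS'. ROWS is JSON, one flat list of numbers, 7 for each row, row after row: the turn, a rotation vector about the tool's x, y, z in rad, then the shift along the tool's x, y, z in mm, then the opening, from 0 (shut) to 1 (fully open). In form: [ax, ay, az, tx, ty, tz, jaw, ax, ay, az, tx, ty, tz, jaw, ...]. A call has 1 to 10 rows; each row is the pose to reach, as a shift and turn from the pose commanded when the call began, along the tool's axes at that moment; what a row does not reach only later rows make up. A row lasts 1/12 s, in which the tool goes at most 41.7 mm and 7.16 degrees, less where a joint would pass 70% of its speed; a pose out of reach is approached as far as the arm can. A call with a gripper value outside its range is refused whole. The fingers move at their own pace and stop on an object; the grip force is fixed at half the most. Time passes only in rows, so rows that repeat a pose let the fingers close. It gives the time, the measured TCP pose, the force and the opening at its end, in the units of the state.
- manip.sense(): the state, without advancing time (a new reading comes with each control period).
- manip.get_image(name): name is "scene" or "top" or "wrist"; returns a dict with "color" (384x512x3 uint8, red, green, blue), "camera_matrix" (3x3 intrinsics, pixels), "cam_to_world" (4x4, takes a point from camera to world coordinates). Camera axes: x right, y up, looking along -z (the intrinsics and any distortion apply to the point x, -y, -z); pixel columns grow to the right and rows downward; lengths in m; the calibration is good to about 2 mm. A picture is of the moment at which its call begins. There is no depth.
- manip.finish_job(): hands the job in, once; it reports no verdict.
The state is a dict: "time": time; "q": joint angles; "joint_velocities": joint speeds; "effort": joint torques, N m; "position": TCP position; "ee_rot": TCP orientation; "wrist_force": force on the tool from outside, world axes, zero at the start; "ft_torque": the same for the moment, N m; "finger_gap": opening from 0.0 (shut) to 1.0 (fully open).
Only numpy, scipy, OpenCV 4.12 (cv2) and the standard library are available. Lean on these libraries where they do the work, as an engineer would, in place of code of your own. Each camera call takes 0.05 s, during which the arm holds its last target. There are 200 camera calls.

### The job

Open the lid of the grey storage case fully, until it rests back on its stop. Then pinch the two side catches of the longer of the two cassettes together, lift that cassette out and hold it level about a hand's breadth above the case's rim: finish while still holding it there by its pinched catches, without putting it down or letting go. Leave the lid open, and leave the shorter cassette and everything else where it is.

Things in the scene. Friction and masses are not known exactly. Their poses are not given: they have to be found in the camera images.
- case: grey open-topped case fixed to the table, 170 mm in x, 300 in y, walls 5 mm thick, rim 85 mm and inner floor 6 mm above the table. Origin: centre of its underside; x points away from the robot (yaw within 0.25 rad), y left, z up. Two docks centred at x = 0, y = -65 and +65 mm hold one cassette each; which is in which varies
- lid_hinge (a point): middle of the lid's hinge line, which runs along the case's y at the top of its far wall: x = +85, y = 0, z = 85.5 mm in the case's frame. It stays there as the lid turns
- lid (a joint): lid angle in rad: 0 closed, 1.85 fully open, leaning back past upright on its stop. Blue frame with a clear window, 8 mm thick, 0.3 kg, covers the whole case. It falls shut if let go below about 1.4 and falls open onto its stop beyond about 1.7
- lid_grip (a point): centre of the black T grip near the lid's front edge: a bar 16 mm thick, 30 mm long along the case's y, 28 mm above the lid's face on a 12 mm stalk. Lid closed: x = -70, y = 0, z = 121.5 mm in the case's frame; it turns with the lid about the hinge line. Pinched by its two ends it turns between the fingers as the lid swings; it ends up on the far side of the upright lid
- long_cassette: the LONG cassette: black tray of upright aluminium plates, body 110 mm long in x, 34 wide in y, 70 high, 0.34 to 0.55 kg. Origin: centre of its underside, standing on the case's inner floor; axes as the case's. At mid length of both long sides (+y, -y) stand grey catch paddles, 58 mm apart over their outer faces, 44 mm pinched in. Pinch them along y about 50 mm above the underside
- long_cassette_nose (a point): outer tip of the nose on the foot of the long cassette's left (+y) paddle, 8 mm above the underside, 35.5 mm from the mid plane; the right is its mirror image. Noses catch under steel lips, 31 to 46 mm either side of the dock's centre line. Lips and guides end 25.5 mm above the table; keep fingertips above them. Sideways play 1.5 mm
- long_cassette_left (a joint): travel (m) of the catch paddle on the long cassette's left (+y) side: 0 sprung out and locked, 0.007 fully in on its stop. Spring force 3 N at first, 6.5 N fully in; springs out when released. Paddle: 24 mm wide in x, 4 to 64 mm above the underside. The cassette comes free only with both catches in by over about 0.005
- long_cassette_right (a joint): travel (m) of the catch paddle on the long cassette's right (-y) side: 0 sprung out and locked, 0.007 fully in on its stop. Spring force 3 N at first, 6.5 N fully in; springs out when released. Paddle: 24 mm wide in x, 4 to 64 mm above the underside. The cassette comes free only with both catches in by over about 0.005
- short_cassette: the SHORT cassette in the other dock: as the long one with the same catches, but its body is only 70 mm long in x. Origin: centre of its underside. Leave it seated
- tape_roll: a roll of tape lying flat beside the case, 76 mm across and 24 high; leave it alone. Origin: centre of its underside
- cutter_jar: a small glass jar standing beside the case, 52 mm across and 70 high; leave it alone. Origin: centre of its underside
- screwdriver: a screwdriver 170 mm long lying between the robot and the case; leave it alone. Origin: middle of its length
- plate_stack: a stack of four aluminium plates, 60 x 35 x 12 mm, far left; leave it alone. Origin: centre of its underside
- cleaner: a white bottle 54 mm across and 150 high, to the right; leave it alone. Origin: centre of its underside
- pen_pot: a black cup 70 mm across and 85 high, far right; leave it alone. Origin: centre of its underside
- spanner: a spanner 140 mm long lying to the left; leave it alone. Origin: middle of its length

How it is judged:
On the way, in this order (a step that is already met when the one before it is completed fails the run):
1. the lid is fully open on its stop while the long cassette is still seated (value of joint lid above 1.75 rad and z of long_cassette in the frame of case below 0.012 m), for 0.2 s.
2. both side catches of the long cassette are pinched in while it is still seated (value of joint each of long_cassette_left, long_cassette_right above 0.005 m and z of long_cassette in the frame of case below 0.012 m), for 0.1 s.
At the end, for the whole second after the job is handed in: The fingers still hold the long cassette, both catches in by over 4.5 mm, its underside over 115 mm above the table (30 over the rim), tilt under 0.3 rad, below 0.04 m/s, touching neither case nor lid; lid beyond 1.7 rad; short cassette seated, within 12 mm of its start (value of joint lid above 1.7 rad and height (world z) of long_cassette above 0.115 m and angle between long_cassette's own z axis and vertical below 0.3 rad and value of joint each of long_cassette_left, long_cassette_right above 0.0045 m and contact force between the fingers and long_cassette above 3 N and contact force between long_cassette and case below 0.1 N and linear speed of long_cassette below 0.04 m/s and distance of short_cassette from where it was at the start of the episode below 0.012 m and height (world z) of short_cassette below 0.012 m); the arm keeps its last pose, push and grip.
It fails at once if one of the bystanders is moved by more than 30 mm (distance of any of tape_roll, cutter_jar, screwdriver, plate_stack, cleaner, pen_pot, spanner from where it was at the start of the episode above 0.03 m).
It fails at once if the short cassette is lifted from its seat (height (world z) of short_cassette above 0.02 m).
It also fails if it takes over 51 s, if anything falls off the work surface, if the arm or the gripper's body presses on something with over 40 N, if the wrist force passes 120 N, or if a joint passes its speed limit or range.

## Working session

There is one attempt and no reset: what is moved stays moved. The work goes in short steps, Python scripts to look and compute and a shell command to move; the robot and the scene stay as the last step left them, time stands still between calls to the robot, and variables do not carry over. Pictures are saved under pics/ and viewed, about 8 in all and at most 12, crops included, and the job is handed in when it is done.

```bash
ls; mkdir -p pics; python3 - <<'E'
from workcell import manip
import cv2,pickle
d={}
for n in ["scene","top"]:
    im=manip.get_image(n); d[n]=im
    cv2.imwrite(f"pics/{n}0.png",im["color"][:,:,::-1])
    print(n,im["camera_matrix"].round(1).tolist(),im["cam_to_world"].round(3).tolist(),im.keys())
pickle.dump(d,open("im0.pkl","wb"))
s=manip.sense();print(s)
E
```

```text
pics
scene [[357.4, 0.0, 250.6], [0.0, 357.4, 190.6], [0.0, 0.0, 1.0]] [[-0.669, -0.445, 0.595, 1.188], [0.743, -0.419, 0.522, 0.607], [0.017, 0.791, 0.611, 0.771], [0.0, 0.0, 0.0, 1.0]] dict_keys(['color', 'camera_matrix', 'cam_to_world'])
top [[392.5, 0.0, 251.6], [0.0, 392.5, 189.0], [0.0, 0.0, 1.0]] [[0.017, 0.99, -0.138, 0.365], [-1.0, 0.016, -0.007, 0.009], [-0.005, 0.138, 0.99, 1.217], [0.0, 0.0, 0.0, 1.0]] dict_keys(['color', 'camera_matrix', 'cam_to_world'])
{'time': 0.1, 'q': array([-1.48400741e+00,  2.87152426e-01,  1.57804961e+00,  9.65279665e-06,
        1.27859650e+00, -1.49980995e-01]), 'joint_velocities': array([ 0.00144481, -0.00166765, -0.00449909,  0.00216629, -0.0001583 ,
        0.00091119]), 'effort': array([ 4.03125750e-04, -4.07297266e+01, -2.93699098e+01, -1.24527605e-04,
        3.42433748e-03, -6.32421603e-06]), 'position': array([ 0.15833467, -0.65571178,  0.30262479]), 'ee_rot': array([[ 9.72101393e-01,  2.34560971e-01, -1.81996580e-04],
       [ 2.34560797e-01, -9.72098966e-01,  2.19837584e-03],
       [ 3.38734485e-04, -2.17973348e-03, -9.99997567e-01]]), 'wrist_force': array([ 0.16541478, -0.25502183, -0.06529207]), 'ft_torque': array([ 9.47424174e-03, -5.41333670e-05, -1.47747305e-02]), 'finger_gap': 1.0017966406162102}
```

View pics/top0.png

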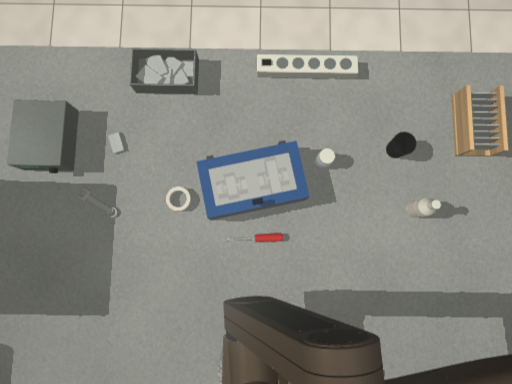

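View pics/scene0.png

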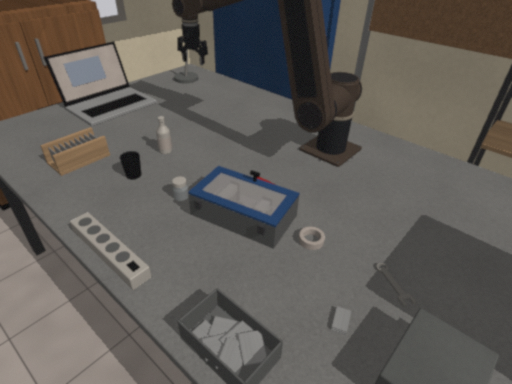

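The top view shows the case at about (253,180), with the grip at (258,201). The long cassette is on the right, in the -y dock at about (272,177), and the short one on the left at about (232,186). Next I'll fit the case pose from the lid outline in both cameras.

```bash
cat > h.py <<'E'
import numpy as np,cv2
from scipy.spatial.transform import Rotation as R
def proj(im,P):
    T=np.linalg.inv(im["cam_to_world"]);p=np.atleast_2d(P)@T[:3,:3].T+T[:3,3]
    p=p*[1,-1,-1];u=p@im["camera_matrix"].T;return u[:,:2]/u[:,2:]
def ray(im,uv,z):
    d=np.linalg.inv(im["camera_matrix"])@[*uv,1]*[1,-1,-1];M=im["cam_to_world"]
    d=M[:3,:3]@d;o=M[:3,3];return o+d*(z-o[2])/d[2]
def c2w(c,P): # c=(x,y,yaw), case origin z=0
    return np.atleast_2d(P)@R.from_euler('z',c[2]).as_matrix().T+[c[0],c[1],0]
E
cat > fit.py <<'E'
import pickle
from h import *
from scipy.optimize import minimize
d=pickle.load(open("im0.pkl","rb"))
V=np.array([[x,y,z] for x in(-.085,.085) for y in(-.15,.15) for z in(.0855,.0935)])
M={}
for n,box in {"top":(185,130,320,230),"scene":(170,150,310,250)}.items():
    hsv=cv2.cvtColor(d[n]["color"],cv2.COLOR_RGB2HSV)
    m=cv2.inRange(hsv,(100,110,50),(125,255,255));k=np.zeros_like(m)
    a,b,c,e=box;k[b:e,a:c]=m[b:e,a:c]
    cs,_=cv2.findContours(k,cv2.RETR_EXTERNAL,cv2.CHAIN_APPROX_NONE)
    c=max(cs,key=cv2.contourArea);f=np.zeros_like(m);cv2.drawContours(f,[cv2.convexHull(c)],-1,255,-1);M[n]=f
def cost(p,names):
    s=0
    for n in names:
        h=cv2.convexHull(proj(d[n],c2w(p,V)).astype(np.float32))
        g=np.zeros((384,512),np.uint8);cv2.fillPoly(g,[np.round((h)*16).astype(int)],255,cv2.LINE_AA,4)
        s+=np.abs(g.astype(float)-M[n]).sum()/255
    return s
c0=ray(d["top"],(253,180),.09);x0=[c0[0],c0[1],.15]
for ns in (["top"],["scene"],["top","scene"]):
    r=min((minimize(cost,x0,args=(ns,),method="Nelder-Mead",options=dict(initial_simplex=np.array(x0)+s*np.array([[0,0,0],[.02,0,0],[0,.02,0],[0,0,.1]]))) for s in(1,-1,.4)),key=lambda r:r.fun)
    print(ns,r.x.round(4),r.fun,[int(M[n].sum()/255) for n in ns])
c=r.x;np.save("case.npy",c)
for n in M:
    print(n,proj(d[n],c2w(c,[[-.07,0,.1215],[.085,0,.0855]])).round(1).tolist())
im=d["top"]
v=cv2.resize(im["color"][130:230,185:320],None,fx=5,fy=5,interpolation=cv2.INTER_CUBIC)
def dr(P):
    for u in proj(im,c2w(c,P)): cv2.circle(v,tuple(int(t) for t in (u-[185,130]+.5)*5),3,(255,0,0),-1)
dr(V[1::2]);dr([[-.07,-.015,.1215],[-.07,.015,.1215]])
for x,y in[(a,b) for a in(-.055,.055) for b in(-.048,-.082)]:dr([[x,y,.076]])
cv2.imwrite("pics/top0crop.png",v[:,:,::-1])
g=c2w(c,[[-.07,0,.1215]])[0];print("grip",g,"hyp",np.hypot(*g[:2]))
from workcell import manip
s=manip.sense();Rt=s["ee_rot"]
cy,sy=np.cos(c[2]),np.sin(c[2]);yc=np.array([-sy,cy,0]);xc=np.array([cy,sy,0])
print("tool yaw vs case",np.arctan2(*(Rt[:2,0][::-1])),c[2])
E
python3 fit.py
```

```text
['top'] [0.5509 0.0158 0.2224] 195.8235294117647 [6017]
['scene'] [0.5485 0.0188 0.2345] 180.32156862745097 [3492]
['top', 'scene'] [0.5517 0.0154 0.2336] 409.54901960784315 [6017, 3492]
top [[257.6, 200.9], [246.0, 151.2]]
scene [[253.4, 173.6], [228.1, 209.9]]
grip [ 0.48359985 -0.00080221  0.1215    ] hyp 0.48360051799989984
tool yaw vs case 0.23676674941086995 0.23361199199559232
```

View pics/top0crop.png

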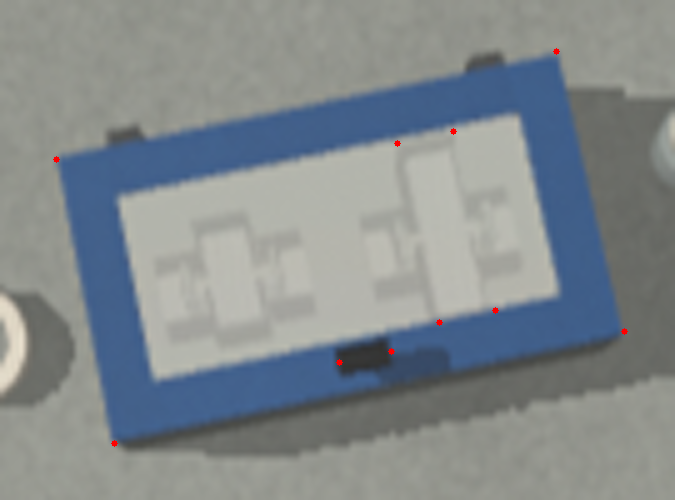

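```bash
python3 -m inch '[0,0,0,258,-261,0,1,0,0,0,258,-261,0,1,0,0,0,258,-261,0,1,0,0,0,258,-261,0,1,0,0,0,258,-261,0,1,0,0,0,258,-261,0,1,0,0,0,258,-261,0,1,0,0,0,258,-261,0,1,0,0,0,258,-261,0,1,0,0,0,258,-261,0,1]'
python3 -m inch '[0,0,0,212,-299,0,1,0,0,0,212,-299,0,1,0,0,0,212,-299,0,1,0,0,0,212,-299,0,1,0,0,0,212,-299,0,1,0,0,0,212,-299,0,1,0,0,0,212,-299,0,1,0,0,0,212,-299,0,1,0,0,0,212,-299,0,1,0,0,0,212,-299,0,1]'
python3 - <<'E'
from workcell import manip
import cv2,pickle
from h import *
im=manip.get_image("wrist");s=manip.sense();pickle.dump(im,open("w1.pkl","wb"))
print(s["time"],s["position"],s["ee_rot"].round(4).tolist(),s["q"].round(2))
c=np.load("case.npy")
P=c2w(c,[[-.07,-.015,.1215],[-.07,.015,.1215],[-.085,-.15,.0935],[-.085,.15,.0935],[.085,0,.0935],[-.085,0,.0935]])
u=proj(im,P);print(u.round(1).tolist())
v=im["color"].copy()
for p in u: cv2.circle(v,tuple(int(t) for t in p),2,(255,0,0),-1)
cv2.imwrite("pics/w1.png",v[:,:,::-1])
E
```

```text
time: 0.93
position: [0.3499, -0.3371, 0.3033]
ee_rot: [[0.971, 0.24, 0.001], [0.24, -0.971, 0.003], [0.001, -0.003, -1.0]]
wrist_force: [0.2, 0.1, -0.9]
finger_gap: 0.999
time: 1.77
position: [0.4848, 0.0028, 0.3036]
ee_rot: [[0.971, 0.24, 0.0], [0.24, -0.971, 0.002], [0.001, -0.002, -1.0]]
wrist_force: [-0.4, -0.6, -0.2]
finger_gap: 1.004
1.8167 [0.48424539 0.00075652 0.30348968] [[0.9709, 0.2395, -0.0009], [0.2395, -0.9709, 0.0002], [-0.0008, -0.0004, -1.0]] [-0.21 -0.14  2.03  0.    1.25  1.12]
[[273.3, 189.1], [238.4, 188.8], [411.5, 195.7], [99.1, 192.8], [258.1, -9.9], [255.4, 194.2]]
```

View pics/w1.png

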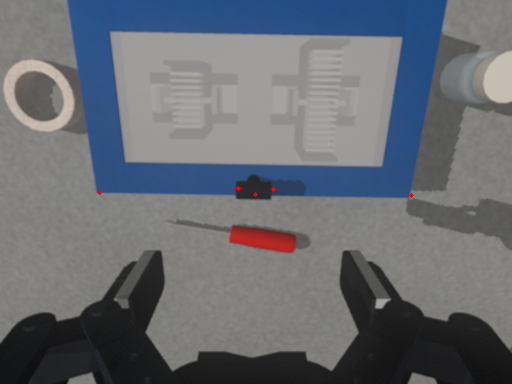

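The wrist view shows the grip at (253,190), within 2 px of the prediction, and the lid corners match too. The jaw is centred over the grip, so I'll go down and pinch it.

```bash
python3 -m inch '[0,0,0,0,0,40,1,0,0,0,0,0,80,1,0,0,0,0,0,110,1,0,0,0,0,0,128,1,0,0,0,0,0,128,1,0,0,0,0,0,128,0.3,0,0,0,0,0,128,0.2,0,0,0,0,0,128,0.1,0,0,0,0,0,128,0.1,0,0,0,0,0,128,0.1]'
python3 -m inch '[0,0,0,0,0,0,0.1,0,0,0,0,0,0,0.1,0,0,0,0,0,0,0.1]'
python3 - <<'E'
from workcell import manip
import cv2
im=manip.get_image("wrist");cv2.imwrite("pics/w2.png",im["color"][:,:,::-1])
s=manip.sense();print(s["time"],s["position"],s["ee_rot"].round(4).tolist(),s["finger_gap"],s["wrist_force"],s["q"])
E
```

```text
time: 2.65
position: [0.4842, 0.0013, 0.1787]
ee_rot: [[0.973, 0.23, -0.0], [0.23, -0.973, 0.011], [0.002, -0.011, -1.0]]
wrist_force: [-2.8, 11.1, 6.9]
finger_gap: 0.332
time: 2.9
position: [0.4842, 0.0014, 0.1787]
ee_rot: [[0.973, 0.232, 0.0], [0.232, -0.973, 0.009], [0.002, -0.008, -1.0]]
wrist_force: [-3.9, 11.6, 10.2]
finger_gap: 0.336
2.95 [0.48417805 0.0014204  0.17862263] [[0.9728, 0.2317, 0.0001], [0.2316, -0.9728, 0.0086], [0.0021, -0.0083, -1.0]] 0.3367385335896673 [-4.52496515 11.92701078 10.57292698] [-0.21014917  0.0086302   2.13574884  0.01003835  0.99889642  1.12143398]
```

View pics/w2.png

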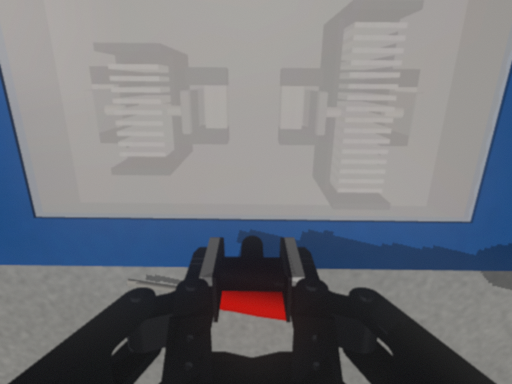

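Held: the gap is 0.336, about 29 mm. Now the opening arc, which I computed about the hinge.

```bash
python3 -m inch '[0,0,0,4.4,0,-15.3,0.1,0,0,0,10.2,0,-30.1,0.1,0,0,0,17.6,0,-44.2,0.1,0,0,0,26.3,0,-57.5,0.1,0,0,0,36.2,0,-69.9,0.1,0,0,0,47.4,0,-81.2,0.1,0,0,0,59.6,0,-91.4,0.1,0,0,0,72.8,0,-100.3,0.1,0,0,0,86.9,0.5,-107.8,0.1,0,0,0,101.5,0.5,-113.9,0.1]'
python3 -m inch '[0,0,0,15.3,0,-4.6,0.1,0,0,0,30.9,0,-7.6,0.1,0,0,0,46.7,0,-9.1,0.1,0,0,0,62.6,0.5,-9.0,0.1,0,0,0,78.5,0.5,-7.3,0.1,0,0,0,94,0.5,-4,0.1,0,0,0,109.2,0.5,0.8,0.1,0,0,0,117,0.5,4,0.1,0,0,0,123.8,0.5,7.1,0.1,0,0,0,123.8,0.5,7.1,0.1]'
python3 - <<'E'
from workcell import manip
import cv2
im=manip.get_image("scene");v=cv2.resize(im["color"][100:270,130:340],None,fx=3.5,fy=3.5,interpolation=cv2.INTER_CUBIC);cv2.imwrite("pics/s3.png",v[:,:,::-1])
s=manip.sense();print(s["time"],s["position"],s["ee_rot"].round(4).tolist(),s["finger_gap"],s["wrist_force"],s["q"])
E
```

```text
time: 3.78
position: [0.581, 0.0238, 0.2891]
ee_rot: [[0.972, 0.235, -0.008], [0.235, -0.972, 0.004], [-0.007, -0.006, -1.0]]
wrist_force: [-2.4, 3.7, -4.7]
finger_gap: 0.333
time: 4.62
position: [0.7039, 0.0522, 0.2838]
ee_rot: [[0.972, 0.235, 0.001], [0.235, -0.972, 0.003], [0.002, -0.003, -1.0]]
wrist_force: [-1.4, 5.4, 2.6]
finger_gap: 0.325
4.6667 [0.70352478 0.0521639  0.28402127] [[0.972, 0.2351, 0.0009], [0.2351, -0.972, 0.0031], [0.0016, -0.0028, -1.0]] 0.3246814926416414 [-1.50228932  5.59811893  2.50139973] [-0.07031612  0.36635715  1.51243102  0.00334645  1.26215231  1.26211608]
```

View pics/s3.png

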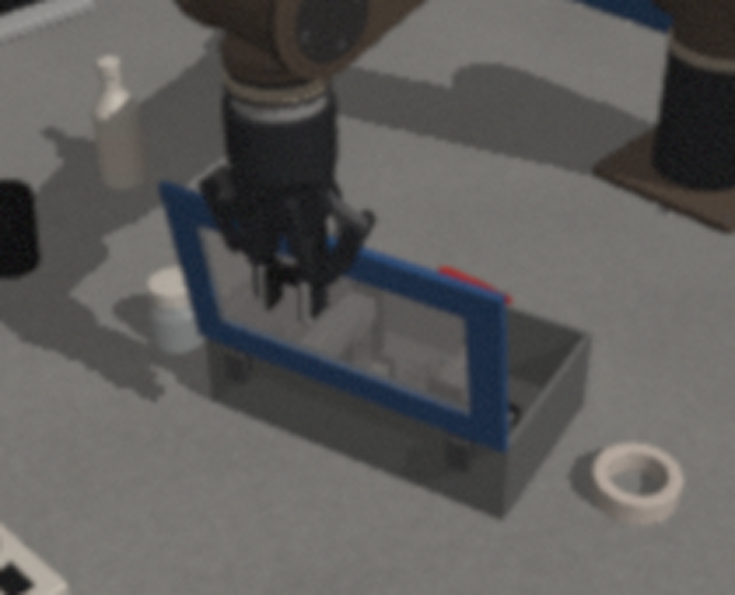

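The lid stands just past upright and the bar is still held at the expected pose, so the angle is about 1.8. I'll release it, let it drop onto its stop, lift clear and move back over the long cassette.

```bash
python3 -m inch '[0,0,0,0,0,0,0.6,0,0,0,1,0,0,0.9,0,0,0,3,0,0,0.9,0,0,0,5,0,-2,0.9,0,0,0,6,0,-25,0.9,0,0,0,6,0,-60,0.9,0,0,0,6,0,-95,0.9,0,0,0,6,0,-100,0.9,0,0,0,6,0,-100,0.9]'
python3 - <<'E'
from workcell import manip
from h import *
s=manip.sense();c=np.load("case.npy");print(s["time"],s["position"],s["wrist_force"])
t=c2w(c,[[0,-.065,.30]])[0];d=s["ee_rot"].T@(t-s["position"]);print(t,d*1e3)
E
```

```text
time: 5.42
position: [0.7101, 0.0513, 0.3884]
ee_rot: [[0.972, 0.234, 0.009], [0.234, -0.972, -0.001], [0.009, 0.003, -1.0]]
wrist_force: [-0.0, 0.0, -0.4]
finger_gap: 0.903
5.4167 [0.71012375 0.05133667 0.38841036] [-0.02181564  0.04109973 -0.44486279]
[ 0.56674545 -0.04783209  0.3       ] [-163.40895784   62.54607541   87.14166126]
```

```bash
python3 -m inch '[0,0,0,-40,15,0,1,0,0,0,-80,30,10,1,0,0,0,-118,45,40,1,0,0,0,-155,60,65,1,0,0,0,-190,62,80,1,0,0,0,-213,62,87,1,0,0,0,-213,62,87,1,0,0,0,-213,62,87,1,0,0,0,-213,62,87,1]'
python3 - <<'E'
from workcell import manip
import cv2,pickle
from h import *
d={}
for n in("wrist","top"):d[n]=manip.get_image(n)
im=d["wrist"]
s=manip.sense();pickle.dump(d,open("w4.pkl","wb"))
print(s["time"],s["position"],s["ee_rot"].round(4).tolist(),s["q"].round(2))
c=np.load("case.npy");v=im["color"].copy()
P=[[x,y,.085] for x in(-.085,-.08) for y in(-.15,-.145,.145,.15)]+[[x,-.065+y,.07] for x in (-.012,.012) for y in(-.029,.029)]
for p in proj(im,c2w(c,P)): cv2.circle(v,tuple(int(round(t)) for t in p),1,(255,0,0),-1)
cv2.imwrite("pics/w4.png",cv2.resize(v[:,:,::-1],(800,600),interpolation=cv2.INTER_NEAREST))
E
```

```text
time: 6.17
position: [0.5166, -0.0587, 0.2953]
ee_rot: [[0.972, 0.234, 0.0], [0.234, -0.972, 0.0], [0.0, 0.0, -1.0]]
wrist_force: [1.0, 0.6, 0.2]
finger_gap: 0.999
6.2667 [ 0.51784568 -0.05856259  0.29688175] [[0.972, 0.235, 0.0025], [0.235, -0.972, -0.0007], [0.0023, 0.0013, -1.0]] [-0.31 -0.05  1.96  0.    1.23  1.03]
```

View pics/w4.png

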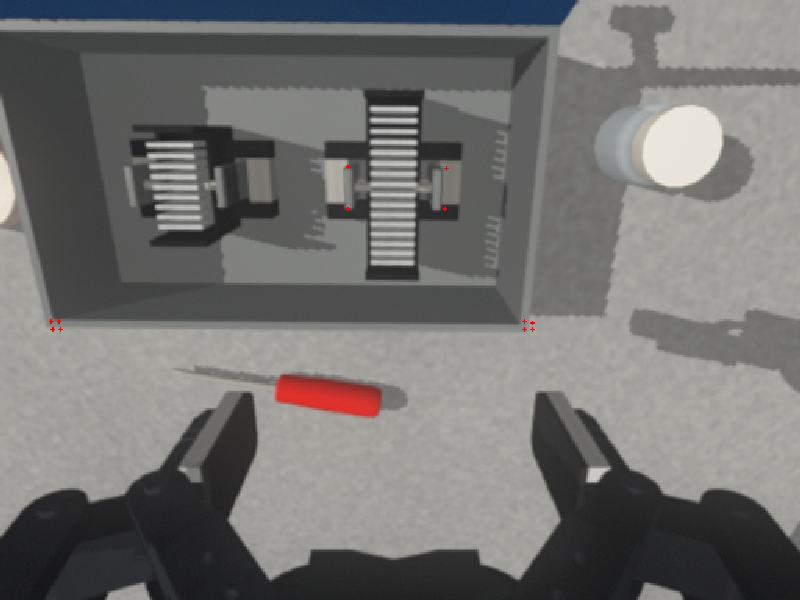

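The lid is open, and the paddle tops stand at about (345,187) and (442,187) in the view, within 2 mm of the prediction. I'll refine the target from those pixels.

```bash
python3 - <<'E'
import pickle
from h import *
from workcell import manip
d=pickle.load(open("w4.pkl","rb"))
im=d["wrist"];c=np.load("case.npy");s=manip.sense()
k=lambda u,v:((u+.5)*.64-.5,(v+.5)*.64-.5)
a,b=ray(im,k(345,187),.07),ray(im,k(442,187),.07)
print(a,b,np.linalg.norm(a-b),"yaw",np.arctan2(*(a-b)[[1,0]])-np.pi/2)
m=(a+b)/2;print("mid",m,"pred",c2w(c,[[0,-.065,0]]))
# front rim line in wrist image, raw
g=cv2.cvtColor(im["color"],cv2.COLOR_RGB2GRAY).astype(int)
pts=[]
for u in range(60,320,10):
    col=g[195:222,u];i=np.argmax(np.diff(col));pts.append(ray(im,(u,195+i+.5),.085))
pts=np.array(pts);l=cv2.fitLine(pts[:,:2].astype(np.float32),cv2.DIST_HUBER,0,.01,.01).ravel();print("rim yaw",np.arctan(-l[0]/l[1]))
t=m.copy();t[2]=.110;print("pos",s["position"],"shift mm",s["ee_rot"].T@(t-s["position"])*1e3,"toolyaw",np.arctan2(s["ee_rot"][1,0],s["ee_rot"][0,0]))
E
```

```text
[ 0.55994    -0.01830726  0.07      ] [ 0.57351338 -0.07471593  0.07      ] 0.05801874407933517 yaw 0.23613666770624886
mid [ 0.56672669 -0.0465116   0.07      ] pred [[ 0.56674545 -0.04783209  0.        ]]
rim yaw 0.22585306
pos [ 0.51784568 -0.05856259  0.29688175] shift mm [ 49.91995711  -0.46651119 186.99504524] toolyaw 0.23725044746220725
```

```bash
python3 -m inch '[0,0,0,30,0,30,1,0,0,0,50,-0.5,65,1,0,0,0,50,-0.5,100,1,0,0,0,50,-0.5,130,1,0,0,0,50,-0.5,155,1,0,0,0,50,-0.5,175,1,0,0,0,50,-0.5,187,1,0,0,0,50,-0.5,187,1,0,0,0,50,-0.5,187,1]'
python3 - <<'E'
from workcell import manip
import cv2
from h import *
s=manip.sense();print(s["time"],s["position"],s["wrist_force"],s["finger_gap"])
im=manip.get_image("wrist");cv2.imwrite("pics/w5.png",im["color"][:,:,::-1])
E
```

```text
time: 7.02
position: [0.566, -0.0461, 0.109]
ee_rot: [[0.972, 0.235, 0.001], [0.235, -0.972, -0.0], [0.0, 0.0, -1.0]]
wrist_force: [0.4, 0.3, 0.8]
finger_gap: 1.0
7.0167 [ 0.56595804 -0.04614964  0.10904444] [0.3984571  0.34907048 0.76431949] 1.0001834264359422
```

View pics/w5.png

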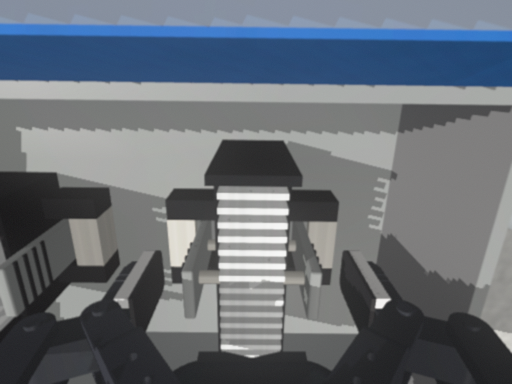

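The pads flank both paddles symmetrically: pads at columns 145 and 365, paddles at 195 and 312. Closing now.

```bash
python3 -m inch '[0,0,0,0,0,0,0.7,0,0,0,0,0,0,0.6,0,0,0,0,0,0,0.5,0,0,0,0,0,0,0.4,0,0,0,0,0,0,0.3,0,0,0,0,0,0,0.3,0,0,0,0,0,0,0.3,0,0,0,0,0,0,0.3,0,0,0,0,0,0,0.3,0,0,0,0,0,0,0.3]'
python3 - <<'E'
from workcell import manip
s=manip.sense();print(s["time"],s["position"],s["wrist_force"],s["ft_torque"],s["finger_gap"])
E
```

```text
time: 7.9
position: [0.5667, -0.0463, 0.1126]
ee_rot: [[0.972, 0.234, 0.004], [0.234, -0.972, -0.0], [0.004, 0.001, -1.0]]
wrist_force: [-2.5, 2.4, 12.6]
finger_gap: 0.449
7.9 [ 0.56665287 -0.04626     0.11255746] [-2.52797378  2.43270432 12.59376563] [ 0.49293481  0.61767149 -0.04551782] 0.44905347420429365
```

```bash
python3 - <<'E'
from workcell import manip
import cv2
im=manip.get_image("wrist");v=cv2.resize(im["color"][120:384,100:420],None,fx=2.3,fy=2.2,interpolation=cv2.INTER_CUBIC);cv2.imwrite("pics/w6.png",v[:,:,::-1])
E
```

```text
(no output)
```

View pics/w6.png

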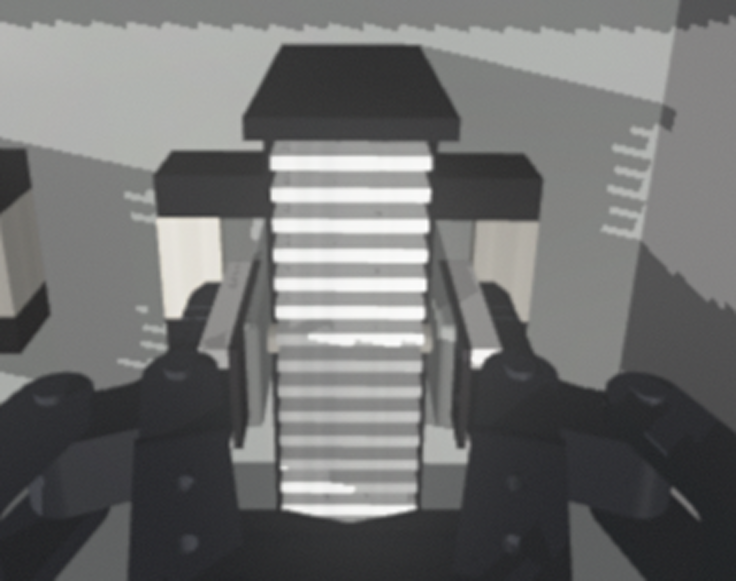

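Both pads press the paddles in against the body. I'll lift slowly at first and then check.

```bash
python3 -m inch '[0,0,0,0,0,-1,0.2,0,0,0,0,0,-3,0.2,0,0,0,0,0,-6,0.2,0,0,0,0,0,-10,0.2,0,0,0,0,0,-14,0.2,0,0,0,0,0,-18,0.2,0,0,0,0,0,-22,0.2,0,0,0,0,0,-26,0.2,0,0,0,0,0,-30,0.2,0,0,0,0,0,-30,0.2]'
```

```text
time: 8.78
position: [0.5654, -0.0464, 0.1398]
ee_rot: [[0.972, 0.235, 0.001], [0.235, -0.972, -0.0], [0.001, 0.001, -1.0]]
wrist_force: [0.3, -0.2, -4.9]
finger_gap: 0.447
```

The wrist force of -4.9 N means about 0.5 kg is hanging free. Raising the rest.

```bash
python3 -m inch '[0,0,0,0,0,-8,0.2,0,0,0,0,0,-22,0.2,0,0,0,0,0,-38,0.2,0,0,0,0,0,-54,0.2,0,0,0,0,0,-70,0.2,0,0,0,0,0,-86,0.2,0,0,0,0,0,-102,0.2,0,0,0,0,0,-116,0.2,0,0,0,0,0,-126,0.2,0,0,0,0,0,-130,0.2]'
python3 -m inch '[0,0,0,0,0,0,0.2,0,0,0,0,0,0,0.2,0,0,0,0,0,0,0.2,0,0,0,0,0,0,0.2,0,0,0,0,0,0,0.2,0,0,0,0,0,0,0.2]'
python3 - <<'E'
from workcell import manip
import cv2
im=manip.get_image("scene");v=cv2.resize(im["color"][80:270,130:340],None,fx=3,fy=3,interpolation=cv2.INTER_CUBIC)
w=manip.get_image("wrist")["color"];cv2.imwrite("pics/f7.png",cv2.resize(cv2.hconcat([v,cv2.resize(w,(760,570))]),(800,340),interpolation=cv2.INTER_AREA)[:,:,::-1])
s=manip.sense();print(s["time"],s["position"],s["wrist_force"],s["ft_torque"],s["finger_gap"],abs(s["joint_velocities"]).max())
E
```

```text
time: 9.62
position: [0.5655, -0.0464, 0.271]
ee_rot: [[0.972, 0.235, 0.003], [0.235, -0.972, -0.001], [0.003, 0.002, -1.0]]
wrist_force: [0.7, 0.2, -4.7]
finger_gap: 0.446
time: 10.12
position: [0.5647, -0.0462, 0.2679]
ee_rot: [[0.972, 0.235, -0.001], [0.235, -0.972, 0.0], [-0.001, -0.001, -1.0]]
wrist_force: [-0.1, -0.4, -5.2]
finger_gap: 0.445
10.2167 [ 0.56487852 -0.04621278  0.26835421] [-0.34682952  0.13588915 -4.8953726 ] [ 0.00322641 -0.00472309  0.0116265 ] 0.44875380199959264 0.002943395731095843
```

View pics/f7.png

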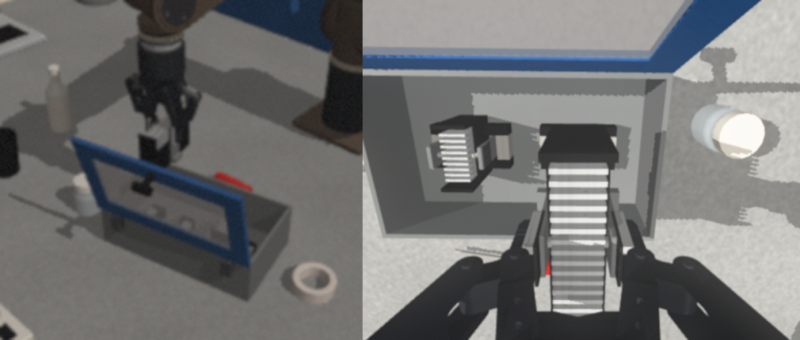

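The long cassette hangs level in the jaws with both paddles in. Its underside is about 0.16 m above the table, the lid is back on its stop and the short cassette is seated. Handing in.

```bash
python3 -c "
from workcell import manip
print(manip.finish_job()); s=manip.sense(); print(s['time'],s['position'],s['wrist_force'],s['finger_gap'])"
```

```text
the job is handed in; nothing more can be done
None
the job is handed in; nothing more can be done
```

I opened the lid by its T grip to about 1.8 rad and let it drop onto its stop. I then pinched both catches of the long cassette (the right-hand, -y dock), lifted it out, and handed the job in while still holding it. The robot clock stood at 10.2 s, and the interface gives no verdict.

**Last checks before handing in:**
- **Cassette:** the wrist carried a steady 4.9 N (about 0.5 kg). By the arm's position the underside is about 0.16 m above the table, roughly 75 mm over the rim. The tool was level and still.
- **Scene:** the last pictures showed the lid leaning back open and the short cassette still in its dock. The tape roll, glass jar, screwdriver and bottle looked unmoved. I did not measure the lid angle or check the other bystanders.

**One reading that disagreed:** the finger opening of 0.45 works out at 38–40 mm, against the expected 44 mm for pinched catches. The close-up showed both paddles pressed in, and the cassette came out freely, so I put this down to the opening scale not being linear. I could not measure the catch travel directly.

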